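# Hang the fish tail on the drying rail and start its clamp bolt

## Robot

A 7-joint arm with a two-finger parallel gripper is mounted at the origin on the work surface. World frame = base frame: x ahead of the robot, y to its left, z up, the work surface at z = 0. Lengths are in m, angles in rad, forces in N, time in s.
With the tool pointing down it reaches from about 0.425 to 0.95 m from the base axis. Payload 16.7 kg.
Tool frame: the origin (TCP) lies at the very end of the fingers, on their centre line; the grasp point (between the pads) lies 19 mm behind it; z points along the fingers, y is the line along which they close (so a half turn about z gives the same grasp; the last joint's range is limited). The gripper opens to 94 mm and grips with 3 to 60 N. Pads are 16 mm wide; open, the fingers measure 119 mm over their backs; the gripper's body (75 mm by 177 mm) begins 78 mm behind the grasp point.
Start: joints at [-1.331, 0.426, 0.074, 1.606, -0.034, 1.111, -0.067], TCP at [0.256, 0.625, 0.205] pointing down, gripper open.
Joint ranges: [-2.85, 2.85], [-0.5, 2.14], [-1.23, 1.37], [0.21, 2.46], [-1.02, 4.16], [0.16, 2.05], [-2.73, 2.73]. Speed limits (rad/s): [1.89, 1.89, 2.39, 2.39, 3.01, 3.01, 3.01].

## Interface

Orientations are given as a unit quaternion [x, y, z, w].
In Python, from rig import robot gives the robot as it stands.
- The arm moves only by the tool carry_out, never from a script. Its argument "commands" is a list of rows, each a list of 7 numbers: the shift along the world's x, y, z in m, then the turn, a rotation vector about the world's x, y, z in rad, then the closure, from 0 (fully open) to 1 (shut). A call has 1 to 10 rows; each row shifts and turns the commanded pose from where the row before left it; what a row does not reach is not made up. A row lasts 1/10 s, in which the tool goes at most 50 mm and 8.59 degrees, less where a joint would pass 70% of its speed; a pose out of reach is approached as far as the arm can. A call with a gripper value outside its range is refused whole. The fingers move at their own pace and stop on an object; "squeeze" is the grip in N (left out, the last holds). Time passes only in rows, so rows that do not move let the fingers close. It gives the time, the measured TCP pose, the force, the opening and the grip force at its end, in the units of the state.
- robot.read_state(): the state, without advancing time (a new reading comes with each control period).
- robot.read_camera(name): name is "scene" or "top"; returns a dict with "image" (480x640x3 uint8, red, green, blue), "depth" (480x640 float32, m along the optical axis (not along the pixel's ray), 0 where there is no reading), "camera_matrix" (3x3 intrinsics, pixels), "R" (3x3) and "t" (3): a world point X has camera coordinates R X + t. Camera axes: x right, y down, z forward; pixel columns grow to the right and rows downward; lengths in m; the calibration is good to about 2 mm. A picture is of the moment at which its call begins.
- robot.hand_in(): hands the job in; it is judged then, once.
Trained networks look in the newest picture that a camera, given by its name, has taken for a name from the list of things; names that differ only in an ending like _2 or _b are one class to them, and where a whole thing is asked for, a point or a joint stands for the part that bears it (a point fixed in the world has none). Each returns a list of dicts, best first, with "score" (0 to 1); they miss things now and then, are a little off and sometimes report something else, mostly with a low value. They report only what shows in the picture. A call takes as long as a camera call.
- robot.recognise(camera, label): "rect" ([left, top, width, height] in pixels, round what is visible of it).
- robot.regions_of(camera, label): "pixels" (480x640 bool, what is visible of it) and "rect" ([left, top, width, height] in pixels, round what is visible of it).
- robot.place_of(camera, label): "pixel" ([column, row] in pixels: a listed point, or the origin of a listed thing).
The state is a dict: "time": time; "joint_positions": joint angles; "dq": joint speeds; "effort": joint torques, N m; "tcp_pos": TCP position; "tool_rot": TCP orientation; "ft_force": force on the tool from outside, world axes, zero at the start; "wrist_torque": the same for the moment, N m; "gripper_width": finger opening in m; "finger_force": force on a finger pad.
Only numpy, scipy, OpenCV 4.12 (cv2) and the standard library are available. Lean on these libraries where they do the work, as an engineer would, in place of code of your own. Each camera call takes 0.05 s, during which the arm holds its last target. There are 200 camera calls.

## Task

Lift the steel carrier with the black fish tail off its little trestle, hook it over the drying rail near the free end with its flat tongue pointing to the clamp, slide it along to the two scribed marks so that the tongue lies under the bolt, and let go of it. Then start the clamp bolt by its crank handle: turn it backward (anticlockwise seen from above) until you feel it drop into the thread, then forward (clockwise) one full turn. Finish while still gripping the handle, keeping the started bolt still, and leave the jar, torso and scraper where they are.

Things in the scene. Friction and masses are not known exactly. Their poses are not given: they have to be found in the camera images.
- stand: Fixed drying stand; origin under the middle of its base board (100 x 380 mm, 18 high), z up. Rail: wooden bar along the stand's y at x = 0, 14 mm thick (x), 30 high, flat top 135 mm above the origin, y from -180 to +110 mm; free end at +y, carried from below by a 14 mm thick post. A steel clamp stands at the -y end: column at y = -185 mm and an upper jaw above the rail.
- hook_spot (a point): Point on the rail's top in its free half, stand y = +58 mm: a good place for the saddle's centre when hooking on; the tongue is then still clear of the clamp. Axes as the stand's.
- rail_mark (a point): Middle between the two dark scribed lines on the rail (26 mm either side), on the rail's top, stand y = -20 mm. The saddle's centre belongs here; the tongue's pad is then exactly under the bolt. Axes as the stand's.
- bolt_axis (a point): On the bolt's vertical axis at the top face of the round threaded boss (36 mm across, 30 high), stand y = -140 mm, 187 mm above the stand's origin. Boss and upper jaw (30 mm wide) overhang the rail with a 22 mm high gap, which the 6 mm tongue can enter only by sliding along the rail from +y.
- carrier: Loose steel carrier, about 0.2 kg; origin: centre of the saddle's underside, which rests on the trestle plank (at first) or rail; y along the bar. Saddle: inverted U, 50 mm long (y), 32 wide, top 6 thick, inner gap 22 between legs that go down 22 mm, then flare out, ending 34 mm below the origin. Balances level. Hangs rightly when its axes are parallel to the stand's (tongue to -y, tail on -x).
- carrier_grip (a point): Centre of the carrier's wooden grip block (20 mm in x, 26 in y, 50 high), 31 mm above the carrier's origin; grip here from above. Axes as the carrier's. The black fish tail, 8 mm thick and about 75 wide, hangs from the -x leg (centred at x = -21 mm) down to 95 mm below the carrier's origin.
- tongue_pad (a point): Point on the carrier's flat tongue, 120 mm from the saddle's centre toward the carrier's -y and 3 mm above its origin level; it must come under the bolt axis. The tongue is 20 mm wide, 6 thick, ends 135 mm from the saddle's centre, underside level with the saddle's.
- trestle: Small fixed trestle carrying the carrier at the start: a 14 mm thick, 60 long plank on edge, top 135 mm above the table, on an 80 x 75 mm foot. Origin under its foot's centre; plank along its y. The tail hangs on the plank's -x side, reaching 95 mm below its top, so the carrier must go up past that before it is moved across.
- handle_grip (a point): Centre of the upright wooden crank handle, 24 mm across, 42 high, 45 mm off the bolt axis. It spins freely on its pin, has 3 mm of springy radial play and slides on the pin (27 mm range, light spring, rests 8 mm above the crank arm): it can be gripped and carried round at constant height while the bolt rises and drops. Arm and hub stay below it; the pin ends 10 mm above it.
- bolt (a joint): Turn of bolt and crank in rad, growing clockwise from above (forward). Starts between -0.3 and 1.3; its stops are far off. Turning takes 1 to 2 N at the handle. The angle where the thread drops is unknown beforehand; it lies within 4 rad backward of the start.
- bolt_sink (a joint): How far the bolt has sunk, in m; right-hand thread, 8 mm a turn. At the start it is about 0: the end of the bolt's thread rides on the flat face of the boss's thread and stays level as the bolt is turned backward, until it falls over the edge and drops at once to about 0.008: the thread drop. One forward turn from there screws it down to about 0.016.
- jar: Squat brown clay pigment jar with a stopper, 88 mm across, 87 high; origin at the centre of its underside. A bystander.
- torso: Rough fig-wood puppet torso, about 115 mm over the arm stumps, 166 high; origin at the centre of its underside. A bystander.
- scraper: Bone-handled scraper, 170 mm long, lying flat; origin at its ferrule, on the table. A bystander.

How it is judged:
By the outcome, as a careful person would: the job done as asked, in the order asked, and still so for the second after the job is handed in, while the arm keeps its last pose, push and grip.
It also fails if it takes over 72 s, if anything falls off the work surface, if the arm or the gripper's body presses on something with over 40 N, if the wrist force passes 120 N, or if a joint passes its speed limit or range.

## Working session

There is one attempt and no reset: what is moved stays moved. The work goes in short steps, Python scripts to look and compute and a tool call to move; the robot and the scene stay as the last step left them, time stands still between calls to the robot, and variables do not carry over. Pictures are saved under pics/ and viewed, at most 10 in all, crops included, and the job is handed in when it is done.

Besides the shell and the picture viewer there is one more tool, called as name(argument=value, ...) on one line, values as JSON. carry_out: Moves the arm, as the interface text tells. Its arguments: {"type":"object","properties":{"commands":{"type":"array"},"squeeze":{"type":"number"}},"required":["commands"]}

```bash
mkdir -p pics; cat > h.py <<'E'
import numpy as np, cv2
from rig import robot
def cam(n):
    return robot.read_camera(n)
def unproj(c,px,z=None,d=None):
    K,R,t=c["camera_matrix"],np.array(c["R"]),np.array(c["t"])
    r=np.linalg.inv(K)@np.array([px[0],px[1],1.0])
    if d is not None: return R.T@(r*d-t)
    o=-R.T@t; v=R.T@r
    return o+v*(z-o[2])/v[2]
def cloud(c,mask=None):
    K,R,t=c["camera_matrix"],np.array(c["R"]),np.array(c["t"])
    d=c["depth"]; m=d>0
    if mask is not None: m&=mask
    v,u=np.nonzero(m)
    P=np.linalg.inv(K)@np.vstack([u,v,np.ones(len(u))])*d[m]
    return (R.T@(P-t[:,None])).T
def proj(c,X):
    K,R,t=c["camera_matrix"],np.array(c["R"]),np.array(c["t"])
    p=K@(R@np.array(X)+t); return p[:2]/p[2]
E
python3 - <<'E'
from h import *
np.set_printoptions(precision=4,suppress=True)
for n in ["scene","top"]:
    c=cam(n); cv2.imwrite(f"pics/{n}0.png",c["image"][:,:,::-1])
    print(n, -np.array(c["R"]).T@c["t"], c["R"][2])
    for l in ["stand","hook_spot","rail_mark","bolt_axis","carrier","carrier_grip","tongue_pad","trestle","handle_grip","jar","torso","scraper"]:
        r=robot.place_of(n,l)
        for q in r[:2]:
            u,v=map(int,np.round(q["pixel"])); d=c["depth"][min(max(v,0),479),min(max(u,0),639)]
            print(l,round(q["score"],2),np.round(q["pixel"],1), unproj(c,q["pixel"],d=d))
s=robot.read_state();print(s)
E
```

```text
scene [ 1.1318 -0.3449  1.3616] [-0.4279  0.2944 -0.8545]
stand 0.84 [327.7 307.4] [0.6072 0.0356 0.0169]
hook_spot 0.85 [347.1 275.3] [0.6091 0.0894 0.1397]
rail_mark 0.94 [318.2 287.5] [0.5944 0.0139 0.1313]
bolt_axis 0.64 [273.1 301. ] [ 0.6031 -0.1136  0.2137]
bolt_axis 0.44 [164.5 311. ] [ 0.4078 -0.3252  0.0637]
carrier 0.59 [346.4 203.2] [0.4303 0.212  0.1428]
carrier_grip 0.89 [343.3 196.8] [0.4205 0.2078 0.1631]
tongue_pad 0.71 [303.4 213.4] [0.3958 0.0987 0.1434]
trestle 0.57 [343.2 227.5] [0.4224 0.2134 0.0159]
handle_grip 0.44 [257.  297.5] [ 0.6029 -0.1494  0.2701]
handle_grip 0.33 [273.4 299.6] [ 0.6025 -0.1121  0.2181]
jar 0.94 [162.5 312.5] [ 0.4088 -0.3311  0.0637]
jar 0.64 [342.4 224.8] [0.4218 0.2102 0.0314]
torso 0.57 [344.6 203.5] [0.4294 0.2068 0.1443]
torso 0.56 [413.8 229.7] [0.5509 0.3628 0.0425]
scraper 0.86 [252.6 269.8] [ 0.398  -0.0706  0.0114]
top [0.3349 0.053  1.2427] [ 0.1746 -0.0055 -0.9846]
stand 0.58 [321.2 220.7] [0.5952 0.0352 0.0243]
hook_spot 0.92 [294.3 207.3] [0.6022 0.0961 0.1383]
rail_mark 0.61 [331.9 205.3] [0.6357 0.008  0.0149]
bolt_axis
[... 408 characters left out ...]
53  0.0115]
jar 0.86 [477.  308.5] [ 0.3757 -0.3161  0.0689]
torso 0.79 [176.  254.6] [0.5028 0.3604 0.1188]
scraper 0.83 [365.3 311.2] [ 0.3754 -0.0665  0.0125]
{'time': 1.3, 'joint_positions': array([-1.3315,  0.4261,  0.0739,  1.606 , -0.0341,  1.1108, -0.0671]), 'dq': array([ 0.0013, -0.0004, -0.0003, -0.0014,  0.0013, -0.0005, -0.0001]), 'effort': array([  0.001 , -93.5531,   3.6636, -45.4551,  -0.049 ,   0.0131,
         0.    ]), 'tcp_pos': array([0.2559, 0.6246, 0.2055]), 'tool_rot': array([ 0.1932,  0.9812, -0.    , -0.    ]), 'ft_force': array([-0.238 ,  0.2708, -0.1671]), 'wrist_torque': array([ 0.0023,  0.0185, -0.053 ]), 'finger_force': 0.0, 'gripper_width': 0.09380609996515626}
```

View pics/scene0.png

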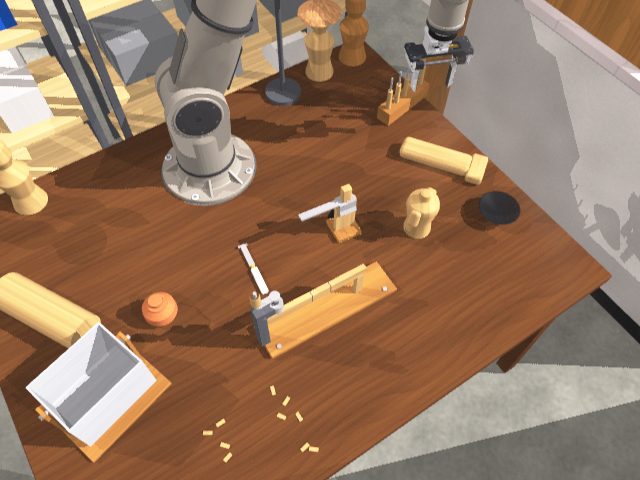

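View pics/top0.png

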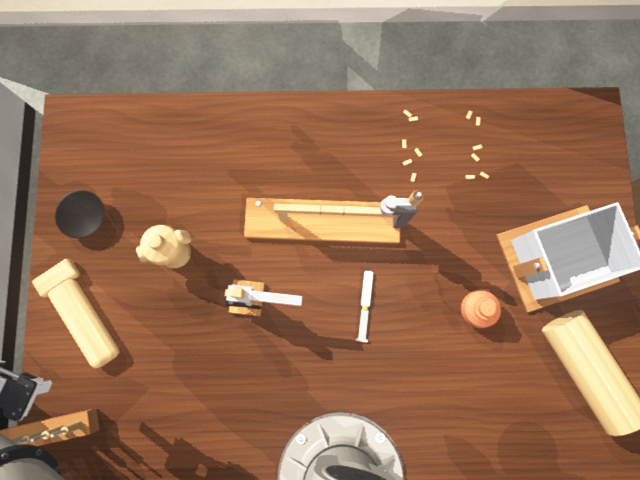

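```bash
python3 - <<'E'
from h import *
np.set_printoptions(precision=4,suppress=True)
def fit(P,name):
    xy=P[:,:2]; r=cv2.minAreaRect((xy*1000).astype(np.float32)); w=np.linalg.eigh(np.cov(xy.T))
    print(name,len(P),"mean",P.mean(0),"axis deg",np.degrees(np.arctan2(*w[1][::-1,1])),"rect",r)
for n in ["scene","top"]:
    c=cam(n); P=cloud(c)
    box=lambda a,b,y0,y1,z0,z1:P[(P[:,0]>a)&(P[:,0]<b)&(P[:,1]>y0)&(P[:,1]<y1)&(P[:,2]>z0)&(P[:,2]<z1)]
    print(n)
    fit(box(.5,.72,-.03,.17,.13,.141),"rail top")
    fit(box(.35,.5,.05,.17,.136,.148),"tongue")
    fit(box(.35,.5,.15,.3,.182,.2),"grip top")
    fit(box(.5,.72,-.25,-.0,.18,.2),"boss")
    fit(box(.5,.72,-.25,-.0,.245,.30),"handle")
    fit(box(.45,.75,-.25,.3,.013,.022),"base")
    Q=box(.5,.72,-.25,0,.2,.32); print(np.histogram(Q[:,2],bins=24,range=(.2,.32))[0])
E
```

```text
scene
rail top 410 mean [0.6034 0.0554 0.1354] axis deg 87.16221823889322 rect ((602.8573608398438, 57.8014030456543), (175.21302795410156, 19.082015991210938), 86.8319320678711)
tongue 232 mean [0.4047 0.1271 0.1418] axis deg 82.37248515393895 rect ((404.3314514160156, 127.32884216308594), (85.69444274902344, 23.57323455810547), 82.8922119140625)
grip top 78 mean [0.4172 0.2171 0.1904] axis deg 95.1736995225805 rect ((415.7418212890625, 218.33705139160156), (25.871858596801758, 24.183353424072266), 61.343204498291016)
boss 284 mean [ 0.5998 -0.1305  0.1877] axis deg 81.20880205549895 rect ((595.6512451171875, -126.11421203613281), (75.90447235107422, 30.36642074584961), 84.58013153076172)
handle 90 mean [ 0.5992 -0.1518  0.2625] axis deg 74.13029355769541 rect ((597.1986694335938, -150.3099365234375), (16.14742660522461, 22.644210815429688), 6.163082599639893)
base 3299 mean [0.6103 0.0352 0.0183] axis deg 89.00358446083396 rect ((548.3247680664062, 42.89881896972656), (407.622314453125, 212.74185180664062), 87.30934143066406)
[  2   1  25 103  62   2  10   9  13  13   8  14  18  20
[... 480 characters left out ...]
140625, 217.9456787109375), (26.338233947753906, 19.647401809692383), 81.7878189086914)
boss 274 mean [ 0.5842 -0.1238  0.1876] axis deg 83.35838015447479 rect ((585.1483154296875, -124.75909423828125), (75.88636779785156, 30.467409133911133), 74.732177734375)
handle 95 mean [ 0.5885 -0.1462  0.2627] axis deg 87.00179909675646 rect ((591.8079223632812, -147.74317932128906), (23.20992088317871, 22.570755004882812), 48.45015335083008)
base 4280 mean [0.5907 0.0469 0.0185] axis deg 85.32738650805224 rect ((547.1151123046875, 46.958984375), (396.8330383300781, 208.3553924560547), 87.38941192626953)
[  0   0  13 149  54   1   8   7  11  13  11  11  18  23   4  12   3   0
   0   0   0   0   0   0]
```

The scene view shows the carrier on its trestle at about (343,205), the stand at (327,307) with the clamp at its left end (265,310), the jar at (160,310), the scraper at (255,270) and the torso at (421,212). In the top view the tongue runs from (255,295) to (300,300). The crank handle is at (417,197), pointing outward along the stand's -y.

carry_out(commands=[[0.0159,-0.0407,0.0055,0,0,-0.1312,0],[0.0159,-0.0407,0.0055,0,0,-0.1312,0],[0.0159,-0.0407,0.0055,0,0,-0.1312,0],[0.0159,-0.0407,0.0055,0,0,-0.1312,0],[0.0159,-0.0407,0.0055,0,0,-0.1312,0],[0.0159,-0.0407,0.0055,0,0,-0.1312,0],[0.0159,-0.0407,0.0055,0,0,-0.1312,0],[0.0159,-0.0407,0,0,0,-0.1312,0],[0.0159,-0.0407,0,0,0,-0.1312,0],[0.0159,-0.0407,0,0,0,-0.1312,0]], squeeze=30)

```text
time: 2.4
tcp_pos: [0.4153, 0.2159, 0.2443]
tool_rot: [0.753, 0.658, 0.0, -0.0]
ft_force: [1.1, 0.5, 0.5]
gripper_width: 0.0939
finger_force: 0.0
```

```bash
python3 - <<'E'
from h import *
np.set_printoptions(precision=4,suppress=True)
s=robot.read_state();print(s["time"],s["tcp_pos"],s["tool_rot"],s["joint_positions"],s["ft_force"])
def fit(P,name):
    r=cv2.minAreaRect((P[:,:2]*1000).astype(np.float32)); print(name,len(P),P.mean(0),r, P[:,:2].min(0),P[:,:2].max(0))
for n in ["scene","top"]:
    c=cam(n); P=cloud(c)
    box=lambda a,b,y0,y1,z0,z1:P[(P[:,0]>a)&(P[:,0]<b)&(P[:,1]>y0)&(P[:,1]<y1)&(P[:,2]>z0)&(P[:,2]<z1)]
    print(n)
    fit(box(.5,.72,-.16,.26,.015,.022),"base")
    fit(box(.52,.68,-.2,-.0,.183,.192),"boss/jaw")
    fit(box(.52,.68,-.2,-.0,.27,.279),"handletop")
    fit(box(.35,.5,.05,.17,.138,.148),"tongue")
    fit(box(.3,.5,.15,.3,.187,.197),"block top")
E
```

```text
2.4 [0.4153 0.2159 0.2443] [ 0.7533  0.6577  0.0004 -0.0002] [-1.0568  0.0298  0.4555  2.0267 -0.0154  1.0874 -0.7296] [1.1277 0.5362 0.4969]
scene
base 2989 [0.6127 0.0338 0.0186] ((603.4825439453125, 34.051239013671875), (379.160888671875, 102.21612548828125), 87.11699676513672) [ 0.5605 -0.157 ] [0.6624 0.2249]
boss/jaw 243 [ 0.599  -0.1309  0.1877] ((599.12890625, -127.5221939086914), (75.76795196533203, 29.504146575927734), 77.03422546386719) [ 0.5763 -0.1634] [ 0.6137 -0.0882]
handletop 17 [ 0.596  -0.1499  0.2744] ((598.9771118164062, -150.03294372558594), (16.112438201904297, 12.170284271240234), 15.333813667297363) [ 0.5899 -0.1557] [ 0.6064 -0.1424]
tongue 204 [0.4047 0.1272 0.1421] ((403.8399658203125, 126.95439147949219), (85.66162872314453, 23.624488830566406), 82.48599243164062) [0.3893 0.0846] [0.4209 0.1689]
block top 65 [0.4164 0.218  0.1911] ((415.2761535644531, 217.49526977539062), (25.77030372619629, 20.833974838256836), 80.82500457763672) [0.4037 0.204 ] [0.4264 0.2309]
top
base 3978 [0.5924 0.0454 0.0188] ((599.7721557617188, 34.952850341796875), (377.8305969238281, 100.91755676269531), 87.08357238769531) [ 0.5407 -0.1525] [0.6568 0.2245]
boss/jaw 241 [ 0.5846 -0.1242  0.1877] ((584.6442260742188, -124.98764038085938), (75.66543579101562, 30.092805862426758), 73.73356628417969) [ 0.575  -0.1623] [ 0.6079 -0.0894]
handletop 12 [ 0.5909 -0.1497  0.2754] ((590.7001342773438, -148.0902557373047), (6.436460018157959, 14.008003234863281), 18.115890502929688) [ 0.5881 -0.1546] [ 0.5957 -0.1404]
tongue 363 [0.402  0.126  0.1424] ((402.00335693359375, 127.0028305053711), (86.18934631347656, 20.033218383789062), 82.7764892578125) [0.3884 0.0831] [0.4154 0.169 ]<stdin>:5: RuntimeWarning: Mean of empty slice.
  ret = um.true_divide(
Traceback (most recent call last):
ValueError: zero-size array to reduction operation minimum which has no identity
```

carry_out(commands=[[-0.0008,0.0018,-0.02,0,0,0,0],[0,0,-0.035,0,0,0,0],[0,0,-0.03,0,0,0,0],[0,0,-0.0105,0,0,0,0],[0,0,0,0,0,0,0],[0,0,0,0,0,0,1],[0,0,0,0,0,0,1],[0,0,0,0,0,0,1],[0,0,0,0,0,0,1],[0,0,0,0,0,0,1]], squeeze=40)

```text
time: 3.5
tcp_pos: [0.4142, 0.2195, 0.1488]
tool_rot: [0.752, 0.66, 0.0, -0.0]
ft_force: [-0.7, 0.1, -0.3]
gripper_width: 0.0573
finger_force: 0.0
```

carry_out(commands=[[0,0,0,0,0,0,1],[0,0,0,0,0,0,1],[0,0,0,0,0,0,1],[0,0,0,0,0,0,1],[0,0,0,0,0,0,1],[0,0,0,0,0,0,1],[0,0,0,0,0,0,1]])

```text
time: 4.2
tcp_pos: [0.4141, 0.2194, 0.1485]
tool_rot: [0.752, 0.66, 0.0, 0.0]
ft_force: [0.6, 0.3, -0.2]
gripper_width: 0.0198
finger_force: 40.0
```

carry_out(commands=[[0,0,0.02,0,0,0,1],[0,0,0.04,0,0,0,1],[0,0,0.04,0,0,0,1],[0,0,0.02,0,0,0,1],[0.0317,-0.0209,0,0,0,0.016,1],[0.0317,-0.0209,0,0,0,0.016,1],[0.0317,-0.0209,0,0,0,0.016,1],[0.0317,-0.0209,0,0,0,0.016,1],[0.0317,-0.0209,0,0,0,0.016,1],[0.0319,-0.0207,0,0,0,0,1]])

```text
time: 5.2
tcp_pos: [0.6054, 0.0934, 0.2681]
tool_rot: [0.724, 0.69, -0.0, -0.0]
ft_force: [0.3, 0.8, -3.0]
gripper_width: 0.0197
finger_force: 40.0
```

```bash
python3 - <<'E'
from h import *
np.set_printoptions(precision=4,suppress=True)
def fit(P,name):
    if len(P)<4: print(name,len(P)); return
    r=cv2.minAreaRect((P[:,:2]*1000).astype(np.float32)); print(name,len(P),P.mean(0),r, P[:,:2].min(0),P[:,:2].max(0))
for n in ["scene","top"]:
    c=cam(n); P=cloud(c); cv2.imwrite(f"pics/{n}1.png",cv2.resize(c["image"][130:330,200:460,::-1],None,fx=3,fy=3))
    s=robot.read_state();print(s["time"],s["tcp_pos"],s["tool_rot"],s["ft_force"])
    box=lambda a,b,y0,y1,z0,z1:P[(P[:,0]>a)&(P[:,0]<b)&(P[:,1]>y0)&(P[:,1]<y1)&(P[:,2]>z0)&(P[:,2]<z1)]
    print(n)
    Q=box(.5,.68,-.08,.05,.23,.29); fit(Q,"tongue"); 
    if len(Q)>10:
      A=np.c_[Q[:,:2],np.ones(len(Q))]; print("plane",np.linalg.lstsq(A,Q[:,2],rcond=None)[0])
E
```

```text
5.25 [0.6091 0.0893 0.268 ] [ 0.7255  0.6882 -0.0004  0.0014] [-2.962  -3.4652 -3.7126]
scene
tongue 369 [0.6024 0.0036 0.2611] ((601.1427612304688, 3.644073486328125), (92.90299224853516, 23.439916610717773), 87.71189880371094) [ 0.5892 -0.0431] [0.6144 0.0497]
plane [-0.0469 -0.0004  0.2894]
5.3 [0.6071 0.0905 0.2677] [ 0.726   0.6877 -0.0008  0.0011] [ 0.1893 -0.0418 -3.2781]
top
tongue 312 [ 0.6021 -0.0168  0.2616] ((602.6280517578125, -16.44230842590332), (58.10765075683594, 21.28477668762207), 86.8051986694336) [ 0.5905 -0.0454] [0.6131 0.0124]
plane [ 0.0129 -0.0067  0.2537]
```

carry_out(commands=[[0,0,-0.02,0,0,0,1],[0,0,-0.02,0,0,0,1],[0,0,-0.02,0,0,0,1],[0,0,0,0,0,0,1],[0,0,0,0,0,0,1]])

```text
time: 5.8
tcp_pos: [0.6043, 0.0943, 0.2087]
tool_rot: [0.725, 0.689, -0.0, -0.0]
ft_force: [0.6, -0.0, -2.3]
gripper_width: 0.0199
finger_force: 40.0
```

```bash
python3 - <<'E'
from h import *
np.set_printoptions(precision=4,suppress=True)
def line(P,name,y):
    if len(P)<4: print(name,len(P)); return
    r=cv2.minAreaRect((P[:,:2]*1000).astype(np.float32)); print(name,len(P),r, P[:,1].min(), "x at y",y, r[0][0]+(y*1000-r[0][1])*np.tan(np.radians(2.9)))
for n in ["scene","top"]:
    s=robot.read_state();print(s["time"],s["tcp_pos"],s["tool_rot"],s["ft_force"])
    c=cam(n); P=cloud(c); cv2.imwrite(f"pics/{n}1.png",cv2.resize(c["image"][130:330,200:460,::-1],None,fx=3,fy=3))
    box=lambda a,b,y0,y1,z0,z1:P[(P[:,0]>a)&(P[:,0]<b)&(P[:,1]>y0)&(P[:,1]<y1)&(P[:,2]>z0)&(P[:,2]<z1)]
    y=s["tcp_pos"][1]
    line(box(.57,.64,-.08,.05,.195,.21),"tongue",y)
    line(box(.57,.64,-.0,.17,.131,.14),"rail",y)
E
```

```text
5.8 [0.6043 0.0943 0.2087] [ 0.7246  0.6892 -0.0003 -0.0001] [ 0.6042 -0.0197 -2.2612]
tongue 333 ((600.8275756835938, 4.202938079833984), (90.26060485839844, 24.442691802978516), 88.32868194580078) -0.04098686988347659 x at y 0.09428084087670302 605.3907253869168
rail 196 ((598.24365234375, 72.1003189086914), (142.72726440429688, 28.77480125427246), 87.14317321777344) 0.00029691500760658835 x at y 0.09428084087670302 599.3672691142928
5.85 [0.6047 0.0943 0.2093] [0.7245 0.6892 0.0003 0.0001] [ 0.5554 -0.0192 -1.9355]
tongue 315 ((598.8095703125, -7.566005706787109), (65.55818939208984, 21.315256118774414), 87.62743377685547) -0.04072123460272407 x at y 0.09432209519077567 603.9709988421063
rail 58 ((598.0107421875, 11.271385192871094), (20.181278228759766, 14.000406265258789), 89.42672729492188) 0.0012026581478858675 x at y 0.09432209519077567 602.2179096605518
```

carry_out(commands=[[-0.001,-0.001,-0.01,0,0,0,1],[0,0,-0.012,0,0,0,1],[0,0,-0.012,0,0,0,1],[0,0,-0.01,0,0,0,1],[0,0,-0.01,0,0,0,1],[0,0,-0.004,0,0,0,1],[0,0,0,0,0,0,1]])

```text
time: 6.6
tcp_pos: [0.6032, 0.093, 0.1497]
tool_rot: [0.725, 0.689, -0.001, -0.0]
ft_force: [0.5, -0.2, -2.2]
gripper_width: 0.0198
finger_force: 40.0
```

carry_out(commands=[[-0.0005,-0.0095,0,0,0,0,1],[-0.0005,-0.0105,0,0,0,0,1],[-0.0005,-0.0105,0,0,0,0,1],[-0.0005,-0.0105,0,0,0,0,1],[-0.0005,-0.0105,0,0,0,0,1],[-0.0005,-0.0105,0,0,0,0,1],[-0.0005,-0.0095,0,0,0,0,1],[-0.0005,-0.007,0,0,0,0,1],[0,0,0,0,0,0,1]])

```text
time: 7.5
tcp_pos: [0.5994, 0.0134, 0.1505]
tool_rot: [0.725, 0.689, -0.0, 0.0]
ft_force: [0.0, 0.0, -3.0]
gripper_width: 0.0197
finger_force: 40.0
```

```bash
python3 - <<'E'
from h import *
np.set_printoptions(precision=4,suppress=True)
s=robot.read_state();print(s["time"],s["tcp_pos"],s["tool_rot"],s["ft_force"])
ims=[]
for n in ["scene","top"]:
    c=cam(n); P=cloud(c)
    u,v=proj(c,[.6,0.0,.14]).astype(int)
    ims.append(cv2.resize(c["image"][v-45:v+45,u-65:u+65,::-1],None,fx=6,fy=6)[:,:,:])
    print(n,u,v,[robot.place_of(n,l)[:1] for l in ["rail_mark"]], proj(c,s["tcp_pos"]*[1,1,0]+[0,0,.135]))
    u0=np.array([.0506,.9987]);o=np.array([.6016,.0345])
    yy=(P[:,:2]-o)@u0; xx=(P[:,:2]-o)@np.array([u0[1],-u0[0]])
    for nm,m in [("tongue top",(abs(xx)<.02)&(P[:,2]>.137)&(P[:,2]<.146)&(yy>-.2)&(yy<.1)),]:
        print(nm,m.sum(),xx[m].mean(),yy[m].min(),yy[m].max())
    for nm,m in [("rail all",(abs(xx)<.012)&(P[:,2]>.13)&(P[:,2]<.137)&(yy<.12)&(yy>-.18))]:
        print(nm,m.sum(),xx[m].mean(),np.histogram(yy[m],bins=30,range=(-.18,.12))[0])
cv2.imwrite("pics/two.png",np.vstack([i[120:420] for i in ims]))
E
```

```text
7.5 [0.5994 0.0134 0.1505] [ 0.7251  0.6887 -0.0001  0.0001] [ 0.0372  0.024  -3.0157]
scene 314 290 [[{'pixel': [315.7, 288.1], 'score': 0.93}]] [319.1712 288.3937]
tongue top 337 0.001622537491226442 -0.19859816712968437 0.0982860136414372
rail all 106 0.002739300815884508 [ 0  7  4  0  2  1  4  1  2  3  2  2  3  3  1  0  0  0  0  0  0  0  0  0
  3 21 17 13 15  2]
top 337 207 [[]] [331.5159 208.3196]
tongue top 107 -0.003924511566660582 -0.19708475539667394 0.09757393750544327
rail all 78 -0.002068616116745653 [ 0  0  0  0  0  0  0  0  0  0  0  0  0  0  0  0  0  0  0  0  0  0  0  0
  1 21 20 17 19  0]
```

View pics/two.png

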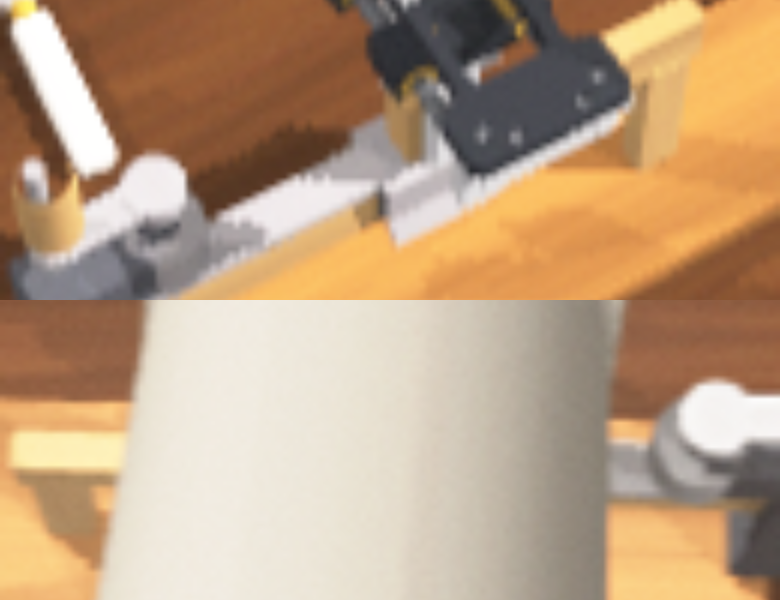

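```bash
python3 - <<'E'
from h import *
np.set_printoptions(precision=1,suppress=True,linewidth=200)
u0=np.array([.0506,.9987]);o=np.array([.6016,.0345])
for n,z,dx in [("top",.135,-.0015),("scene",.135,.0015)]:
    c=cam(n); im=cv2.imread(f"pics/{n}0.png")
    g=cv2.cvtColor(im,cv2.COLOR_BGR2GRAY).astype(np.float32)
    ys=np.arange(-70,116,1.0)
    prof=np.zeros(len(ys))
    for w in (-4,-2,0,2,4):
        for i,y in enumerate(ys):
            p=o+u0*y/1000; q=proj(c,[p[0]+dx+w/1000,p[1],z])
            prof[i]+=cv2.remap(g,np.float32([[q[0]]]),np.float32([[q[1]]]),cv2.INTER_LINEAR)[0,0]/5
    print(n)
    k=prof-cv2.blur(prof.reshape(-1,1),(1,15)).ravel()
    for i in np.argsort(k)[:10]: print(ys[i],k[i].round(1),end="; ")
    print("edge",[(y,round(p)) for y,p in zip(ys,prof)][-14:])
E
```

```text
top
112.0 -16.0; 111.0 -13.9; 113.0 -13.7; 4.0 -12.9; 114.0 -12.2; 5.0 -11.8; 115.0 -11.1; 3.0 -8.9; -48.0 -8.9; -47.0 -8.8; edge [(np.float64(102.0), 241), (np.float64(103.0), 241), (np.float64(104.0), 241), (np.float64(105.0), 241), (np.float64(106.0), 237), (np.float64(107.0), 233), (np.float64(108.0), 222), (np.float64(109.0), 210), (np.float64(110.0), 200), (np.float64(111.0), 191), (np.float64(112.0), 185), (np.float64(113.0), 185), (np.float64(114.0), 185), (np.float64(115.0), 185)]
scene
114.0 -42.8; 113.0 -42.5; 115.0 -41.0; 112.0 -32.8; -46.0 -32.3; 5.0 -29.8; 6.0 -29.1; -47.0 -23.0; -45.0 -20.6; 111.0 -16.7; edge [(np.float64(102.0), 226), (np.float64(103.0), 225), (np.float64(104.0), 226), (np.float64(105.0), 225), (np.float64(106.0), 225), (np.float64(107.0), 222), (np.float64(108.0), 212), (np.float64(109.0), 195), (np.float64(110.0), 169), (np.float64(111.0), 143), (np.float64(112.0), 121), (np.float64(113.0), 108), (np.float64(114.0), 105), (np.float64(115.0), 106)]
```

The lower crop shows only the arm over the rail. In the upper crop the saddle sits on the rail, and its tongue-side edge at about (385,200) is right by the dark scribed line at (370,205). The measured marks' middle is world y = 0.0135, with the saddle at 0.013, so I'll set it down there.

carry_out(commands=[[0,0,-0.001,0,0,0,1],[0,0,-0.001,0,0,0,1],[0,0,-0.0005,0,0,0,1],[0,0,0,0,0,0,1]])

```text
time: 8.2
tcp_pos: [0.5995, 0.015, 0.1485]
tool_rot: [0.724, 0.689, 0.0, -0.0]
ft_force: [-3.1, 2.2, 8.1]
gripper_width: 0.02
finger_force: 40.0
```

carry_out(commands=[[0,0,0,0,0,0,0],[0,0,0,0,0,0,0],[0,0,0,0,0,0,0],[0,0,0,0,0,0,0],[0,0,0,0,0,0,0],[0,0,0.02,0,0,0,0],[0,0,0.04,0,0,0,0],[0,0,0.045,0,0,0,0],[0,0,0.045,0,0,0,0],[0,0,0.04,0,0,0,0]])

```text
time: 9.2
tcp_pos: [0.5994, 0.0145, 0.3403]
tool_rot: [0.725, 0.689, 0.0, 0.0]
ft_force: [-0.2, 0.7, -0.7]
gripper_width: 0.0934
finger_force: 0.0
```

```bash
python3 - <<'E'
from h import *
np.set_printoptions(precision=4,suppress=True)
s=robot.read_state();print(s["time"],s["tcp_pos"],s["gripper_width"],s["ft_force"])
u0=np.array([.0506,.9987]);o=np.array([.6016,.0345])
ims=[]
for n in ["scene","top"]:
    c=cam(n); P=cloud(c)
    u,v=proj(c,[.6,-.04,.14]).astype(int)
    ims.append(cv2.resize(c["image"][v-45:v+45,u-65:u+65,::-1],None,fx=6,fy=6)[60:480])
    yy=(P[:,:2]-o)@u0; xx=(P[:,:2]-o)@np.array([u0[1],-u0[0]])
    m=(abs(xx)<.02)&(P[:,2]>.137)&(P[:,2]<.146)&(yy>-.11)&(yy<.02)
    Q=np.c_[xx,yy,P[:,2]][m]
    if len(Q)>10: print(n,len(Q),Q.mean(0),Q.min(0),Q.max(0),np.linalg.lstsq(np.c_[Q[:,:2],np.ones(len(Q))],Q[:,2],rcond=None)[0],cv2.minAreaRect((Q[:,:2]*1000).astype(np.float32)))
    for z0,z1 in [(.262,.272),(.272,.279),(.279,.29),(.212,.222),(.205,.23)]:
        m=(P[:,2]>z0)&(P[:,2]<z1)&(abs(xx)<.07)&(yy<-.09)&(yy>-.24)
        if m.sum()>4: print(" z",z0,m.sum(),P[m].mean(0),P[m].min(0)[:2],P[m].max(0)[:2])
cv2.imwrite("pics/two2.png",np.hstack(ims)[:, :][:,:1560] if 0 else cv2.resize(np.vstack(ims),None,fx=.7,fy=.7))
E
```

```text
9.2 [0.5994 0.0145 0.3403] 0.09344545473175633 [-0.2379  0.7156 -0.6572]
scene 348 [ 0.0019 -0.0543  0.1416] [-0.0173 -0.1095  0.1371] [0.0163 0.0193 0.146 ] [ 0.0077 -0.0044  0.1413] ((-0.6859579086303711, -45.079734802246094), (128.77987670898438, 33.57792282104492), 89.53900909423828)
 z 0.262 35 [ 0.5992 -0.1542  0.2668] [ 0.584  -0.1635] [ 0.6058 -0.1408]
 z 0.272 9 [ 0.5953 -0.1505  0.2753] [ 0.5904 -0.1544] [ 0.5982 -0.1465]
 z 0.279 8 [ 0.5942 -0.1501  0.28  ] [ 0.5904 -0.1529] [ 0.5988 -0.1472]
 z 0.212 173 [ 0.596  -0.1186  0.2183] [ 0.5822 -0.1564] [ 0.6074 -0.0935]
 z 0.205 196 [ 0.5961 -0.1187  0.2185] [ 0.5822 -0.1572] [ 0.6074 -0.0935]
 z 0.262 36 [ 0.5875 -0.146   0.2666] [ 0.5807 -0.161 ] [ 0.6027 -0.1372]
 z 0.272 11 [ 0.5915 -0.1505  0.2763] [ 0.5884 -0.1547] [ 0.5956 -0.1472]
 z 0.279 6 [ 0.5916 -0.1514  0.2797] [ 0.5888 -0.1544] [ 0.593  -0.1483]
 z 0.212 35 [ 0.5906 -0.1378  0.2185] [ 0.5835 -0.1452] [ 0.5996 -0.1332]
 z 0.205 37 [ 0.5905 -0.1379  0.2188] [ 0.5819 -0.146 ] [ 0.5996 -0.1328]
```

View pics/two2.png

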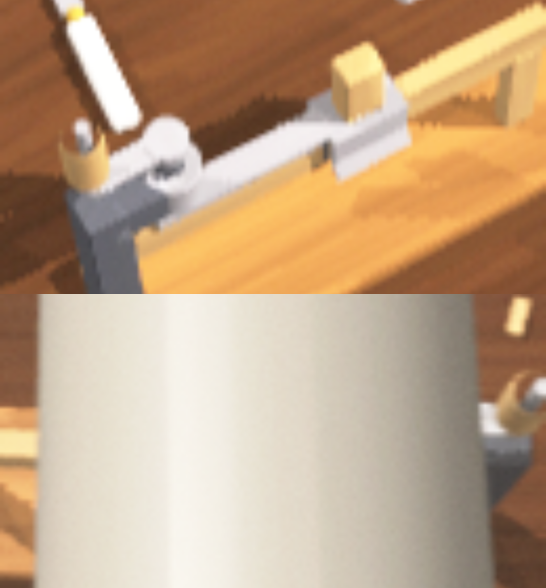

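The upper crop shows the carrier hanging on the rail, with its block at (358,85) and its tongue running under the boss at (165,160). The handle with its pin is at (83,155). The lower crop is mostly hidden by the arm. Now for the handle.

carry_out(commands=[[-0.0016,-0.04125,0,0,0,0,0],[-0.0016,-0.04125,0,0,0,0,0],[-0.0016,-0.04125,0,0,0,0,0],[-0.0016,-0.04125,0,0,0,0,0],[0,0,-0.025,0,0,0,0],[0,0,-0.035,0,0,0,0],[0,0,-0.03,0,0,0,0],[0,0,-0.0185,0,0,0,0],[0,0,0,0,0,0,1],[0,0,0,0,0,0,1]], squeeze=25)

```text
time: 10.3
tcp_pos: [0.5931, -0.1505, 0.2298]
tool_rot: [0.725, 0.689, -0.0, -0.0]
ft_force: [0.0, 0.3, 0.4]
gripper_width: 0.0816
finger_force: 0.0
```

carry_out(commands=[[0,0,0,0,0,0,1],[0,0,0,0,0,0,1],[0,0,0,0,0,0,1],[0,0,0,0,0,0,1],[0,0,0,0,0,0,1],[0,0,0,0,0,0,1],[0,0,0,0,0,0,1],[0,0,0,0,0,0,1]])

```text
time: 11.1
tcp_pos: [0.5931, -0.1503, 0.2294]
tool_rot: [0.725, 0.689, -0.0, -0.0]
ft_force: [1.5, -0.9, -0.6]
gripper_width: 0.0237
finger_force: 25.0
```

```bash
cat > chk.py <<'E'
from h import *
np.set_printoptions(precision=4,suppress=True)
B=np.array([.594,-.1063])
f=[]
for n in ["scene","scene"]:
    c=cam(n); P=cloud(c); s=robot.read_state(); f.append(s["ft_force"])
    r=np.hypot(*(P[:,:2]-B).T); m=(r<.014)&(P[:,2]>.19)&(P[:,2]<.228)
    d=s["tcp_pos"][:2]-B
    a=np.arctan2(d[1],d[0]); t=np.array([-np.sin(a),np.cos(a)]); rd=d/np.hypot(*d)
    F=s["ft_force"]
    print(round(s["time"],2),"phi",round(a,3),"r",round(np.hypot(*d),4),"Frad",round(F[:2]@rd,2),"Ftan",round(F[:2]@t,2),"Fz",round(F[2],2),"hub z",m.sum(),np.percentile(P[m,2],[50,80]) if m.sum() else None, "tcpz",round(s["tcp_pos"][2],4))
E
python3 chk.py; python3 - <<'E'
import numpy as np
a=np.arange(-1.59,2.6,.1); p=44.3*np.c_[np.cos(a),np.sin(a)]
for x,d in zip(a,np.diff(p,axis=0)): print("%.2f"%x, np.round(d,1))
E
```

```text
11.15 phi -1.593 r 0.044 Frad -0.72 Ftan -0.48 Fz 0.57 hub z 0 None tcpz 0.2294
11.2 phi -1.593 r 0.0441 Frad -0.34 Ftan -2.6 Fz 0.82 hub z 0 None tcpz 0.2294
-1.59 [4.4 0.1]
-1.49 [4.4 0.6]
-1.39 [4.3 1. ]
-1.29 [4.2 1.4]
-1.19 [4.  1.8]
-1.09 [3.8 2.2]
-0.99 [3.6 2.6]
-0.89 [3.3 3. ]
-0.79 [3.  3.3]
-0.69 [2.6 3.6]
-0.59 [2.3 3.8]
-0.49 [1.9 4. ]
-0.39 [1.5 4.2]
-0.29 [1.1 4.3]
-0.19 [0.6 4.4]
-0.09 [0.2 4.4]
0.01 [-0.3  4.4]
0.11 [-0.7  4.4]
0.21 [-1.1  4.3]
0.31 [-1.6  4.1]
0.41 [-2.  4.]
0.51 [-2.4  3.8]
0.61 [-2.7  3.5]
0.71 [-3.1  3.2]
0.81 [-3.4  2.9]
0.91 [-3.6  2.5]
1.01 [-3.9  2.2]
1.11 [-4.1  1.8]
1.21 [-4.2  1.4]
1.31 [-4.3  0.9]
1.41 [-4.4  0.5]
1.51 [-4.4  0. ]
1.61 [-4.4 -0.4]
1.71 [-4.3 -0.8]
1.81 [-4.2 -1.3]
1.91 [-4.1 -1.7]
2.01 [-3.9 -2.1]
2.11 [-3.7 -2.5]
2.21 [-3.4 -2.8]
2.31 [-3.1 -3.1]
2.41 [-2.8 -3.4]
```

carry_out(commands=[[0.0044,0.0001,0,0,0,0,1],[0.0044,0.0006,0,0,0,0,1],[0.0043,0.001,0,0,0,0,1],[0.0042,0.0014,0,0,0,0,1],[0,0,0,0,0,0,1]])

```text
time: 11.7
tcp_pos: [0.6111, -0.147, 0.2293]
tool_rot: [0.724, 0.689, -0.0, 0.0]
ft_force: [1.6, 0.1, 0.2]
gripper_width: 0.0236
finger_force: 25.0
```

```bash
python3 chk.py; python3 - <<'E'
from h import *
c=cam("scene"); u,v=proj(c,[.594,-.1063,.22]).astype(int)
cv2.imwrite("pics/hub.png",cv2.resize(c["image"][v-60:v+60,u-80:u+80,::-1],None,fx=4,fy=4))
print(u,v)
E
```

```text
11.75 phi -1.178 r 0.0442 Frad 0.66 Ftan 1.45 Fz 0.52 hub z 15 [0.2205 0.2215] tcpz 0.2294
11.8 phi -1.183 r 0.0442 Frad 0.05 Ftan 0.68 Fz 0.51 hub z 12 [0.2199 0.2226] tcpz 0.2294
273 295
```

View pics/hub.png

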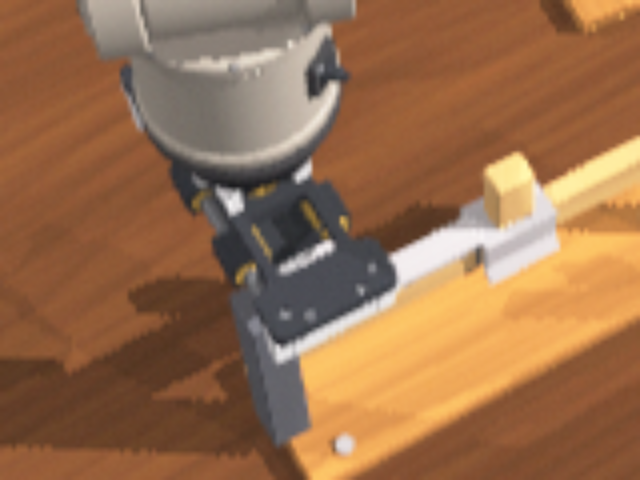

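carry_out(commands=[[0.004,0.0018,0,0,0,0,1],[0.0038,0.0022,0,0,0,0,1],[0.0036,0.0026,0,0,0,0,1],[0.0033,0.003,0,0,0,0,1]])

```text
time: 12.25
tcp_pos: [0.6254, -0.1375, 0.2294]
tool_rot: [0.725, 0.689, -0.0, -0.0]
ft_force: [-1.5, -1.6, 0.8]
gripper_width: 0.0233
finger_force: 25.0
```

```bash
python3 chk.py
```

```text
12.3 phi -0.76 r 0.0441 Frad 0.7 Ftan -0.43 Fz -1.0 hub z 3 [0.1941 0.1941] tcpz 0.2294
12.35 phi -0.767 r 0.044 Frad 0.6 Ftan 1.95 Fz 0.29 hub z 2 [0.1916 0.1917] tcpz 0.2294
```

carry_out(commands=[[0.003,0.0033,0,0,0,0,1],[0.0026,0.0036,0,0,0,0,1],[0.0023,0.0038,0,0,0,0,1],[0.0019,0.004,0,0,0,0,1]])

```text
time: 12.75
tcp_pos: [0.6351, -0.1226, 0.2295]
tool_rot: [0.725, 0.689, 0.0, 0.0]
ft_force: [0.3, -1.7, -0.6]
gripper_width: 0.0237
finger_force: 25.0
```

```bash
python3 chk.py
```

```text
12.8 phi -0.354 r 0.0442 Frad 0.54 Ftan 1.1 Fz 0.45 hub z 0 None tcpz 0.2294
12.85 phi -0.36 r 0.0441 Frad 0.7 Ftan 2.47 Fz 0.38 hub z 0 None tcpz 0.2294
```

```bash
cat > chk.py <<'E'
from h import *
np.set_printoptions(precision=4,suppress=True)
B=np.array([.594,-.1063]); L=[]
for n in ["scene","top","scene","top"]:
    c=cam(n); P=cloud(c); s=robot.read_state(); F=s["ft_force"]
    d=s["tcp_pos"][:2]-B
    r=np.hypot(*(P[:,:2]-B).T); m=(r<.03)&(P[:,2]>.196)&(P[:,2]<.2275)
    a=np.arctan2(d[1],d[0]); t=np.array([-np.sin(a),np.cos(a)]); rd=d/np.hypot(*d)
    L.append([a,np.hypot(*d),F[:2]@rd,F[:2]@t,F[2]])
    if len(L)<3: print(n,"hub",m.sum(),np.percentile(P[m,2],[25,50,75,90]) if m.sum() else None)
print(round(s["time"],2),"phi r Frad Ftan Fz",np.mean(L,0),"tcp",s["tcp_pos"])
E
python3 chk.py
```

```text
scene hub 1 [0.2157 0.2157 0.2157 0.2157]
top hub 0 None
13.05 phi r Frad Ftan Fz [-0.3738  0.0441  0.633   1.0956  0.0109] tcp [ 0.635  -0.1227  0.2295]
```

carry_out(commands=[[0.0015,0.0042,0,0,0,0,1],[0.0011,0.0043,0,0,0,0,1],[0.0006,0.0044,0,0,0,0,1],[0.0002,0.0044,0,0,0,0,1]])

```text
time: 13.45
tcp_pos: [0.6384, -0.1052, 0.2294]
tool_rot: [0.725, 0.689, -0.0, -0.0]
ft_force: [1.4, -1.6, 0.2]
gripper_width: 0.0237
finger_force: 25.0
```

```bash
python3 chk.py
```

```text
scene hub 25 [0.2153 0.2183 0.2202 0.222 ]
top hub 0 None
13.65 phi r Frad Ftan Fz [0.0379 0.0444 0.6374 0.8809 0.1276] tcp [ 0.6383 -0.1049  0.2294]
```

carry_out(commands=[[-0.0003,0.0044,0,0,0,0,1],[-0.0007,0.0044,0,0,0,0,1],[-0.0011,0.0043,0,0,0,0,1],[-0.0016,0.0041,0,0,0,0,1]])

```text
time: 14.05
tcp_pos: [0.6345, -0.088, 0.2295]
tool_rot: [0.725, 0.689, -0.0, 0.0]
ft_force: [1.4, -1.8, -0.2]
gripper_width: 0.024
finger_force: 25.0
```

```bash
python3 chk.py
```

```text
scene hub 141 [0.2179 0.2196 0.2212 0.2226]
top hub 0 None
14.25 phi r Frad Ftan Fz [ 0.4351  0.0446  0.3593  0.9326 -0.2085] tcp [ 0.6344 -0.0878  0.2294]
```

carry_out(commands=[[-0.002,0.004,0,0,0,0,1],[-0.0024,0.0038,0,0,0,0,1],[-0.0027,0.0035,0,0,0,0,1],[-0.0031,0.0032,0,0,0,0,1]])

```text
time: 14.65
tcp_pos: [0.6242, -0.0736, 0.2295]
tool_rot: [0.725, 0.689, 0.0, 0.0]
ft_force: [1.6, -0.8, -0.2]
gripper_width: 0.0234
finger_force: 25.0
```

```bash
python3 chk.py
```

```text
scene hub 165 [0.2177 0.2193 0.2212 0.2227]
top hub 0 None
14.85 phi r Frad Ftan Fz [0.8348 0.0446 0.6649 0.9184 0.135 ] tcp [ 0.6241 -0.0735  0.2294]
```

Hub plainly visible at 0.2195, so no drop yet. Continue.

carry_out(commands=[[-0.0034,0.0029,0,0,0,0,1],[-0.0036,0.0025,0,0,0,0,1],[-0.0039,0.0022,0,0,0,0,1],[-0.0041,0.0018,0,0,0,0,1]])

```text
time: 15.25
tcp_pos: [0.6091, -0.0643, 0.2295]
tool_rot: [0.725, 0.689, 0.0, 0.0]
ft_force: [0.9, 0.4, -0.2]
gripper_width: 0.0238
finger_force: 25.0
```

```bash
python3 chk.py
```

```text
scene hub 166 [0.218  0.2197 0.2214 0.2232]
top hub 0 None
15.45 phi r Frad Ftan Fz [ 1.2339  0.0446 -0.1264  1.0581 -0.4671] tcp [ 0.609  -0.0643  0.2294]
```

carry_out(commands=[[-0.0042,0.0014,0,0,0,0,1],[-0.0043,0.0009,0,0,0,0,1],[-0.0044,0.0005,0,0,0,0,1]])

```text
time: 15.75
tcp_pos: [0.5962, -0.0617, 0.2295]
tool_rot: [0.725, 0.689, 0.0, 0.0]
ft_force: [2.0, -0.8, 0.3]
gripper_width: 0.0233
finger_force: 25.0
```

```bash
python3 chk.py
```

```text
scene hub 164 [0.2172 0.2193 0.2211 0.2225]
top hub 0 None
15.95 phi r Frad Ftan Fz [1.5295 0.0447 0.0814 0.8283 0.0696] tcp [ 0.5961 -0.0616  0.2294]
```

carry_out(commands=[[-0.0044,0,0,0,0,0,1],[-0.0044,-0.0004,0,0,0,0,1],[-0.0043,-0.0008,0,0,0,0,1]])

```text
time: 16.25
tcp_pos: [0.5831, -0.0629, 0.2295]
tool_rot: [0.725, 0.689, 0.0, 0.0]
ft_force: [1.1, 0.3, 0.8]
gripper_width: 0.0236
finger_force: 25.0
```

```bash
python3 chk.py
```

```text
scene hub 166 [0.2169 0.2193 0.221  0.2224]
top hub 0 None
16.45 phi r Frad Ftan Fz [ 1.8258  0.0446  0.035   0.8935 -0.0888] tcp [ 0.583  -0.063   0.2295]
```

carry_out(commands=[[-0.0042,-0.0013,0,0,0,0,1],[-0.0041,-0.0017,0,0,0,0,1],[-0.0039,-0.0021,0,0,0,0,1]])

```text
time: 16.75
tcp_pos: [0.5709, -0.0681, 0.2295]
tool_rot: [0.725, 0.689, 0.0, 0.0]
ft_force: [1.9, 0.4, 0.0]
gripper_width: 0.0235
finger_force: 25.0
```

```bash
python3 chk.py
```

```text
scene hub 164 [0.2179 0.2196 0.2213 0.2227]
top hub 0 None
16.95 phi r Frad Ftan Fz [ 2.1255  0.0445 -0.6961  0.7364 -0.3149] tcp [ 0.5708 -0.0683  0.2294]
```

carry_out(commands=[[-0.0037,-0.0025,0,0,0,0,1],[-0.0034,-0.0028,0,0,0,0,1]])

```text
time: 17.15
tcp_pos: [0.5641, -0.0733, 0.2295]
tool_rot: [0.724, 0.689, 0.0, 0.0]
ft_force: [1.4, 0.1, 0.5]
gripper_width: 0.0237
finger_force: 25.0
```

```bash
python3 chk.py; python3 - <<'E'
from h import *
c=cam("scene"); u,v=proj(c,[.594,-.1063,.22]).astype(int)
cv2.imwrite("pics/hub2.png",cv2.resize(c["image"][v-40:v+40,u-55:u+55,::-1],None,fx=6,fy=6))
E
```

```text
scene hub 160 [0.2176 0.2195 0.2213 0.223 ]
top hub 0 None
17.35 phi r Frad Ftan Fz [ 2.323   0.0445 -0.066   1.0459 -0.0802] tcp [ 0.5637 -0.0736  0.2294]
```

View pics/hub2.png

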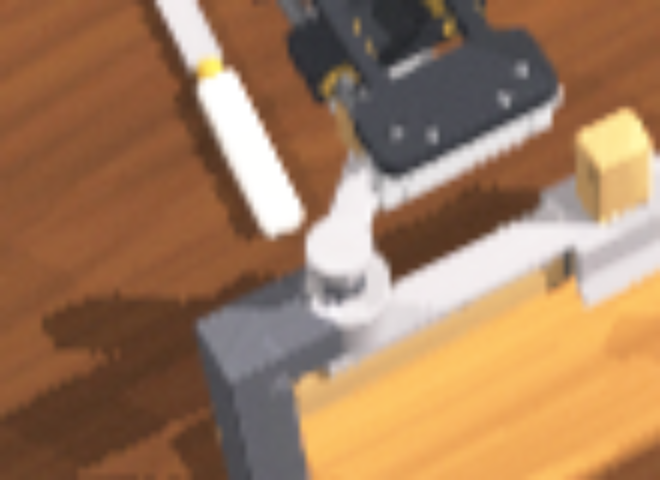

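The crop shows the crank arm running from the hub (335,260) up to the gripped handle at (355,160), so the crank is turning with the hand. The hub has not dropped yet.

carry_out(commands=[[-0.0031,-0.0031,0,0,0,0,1]])

```text
time: 17.5
tcp_pos: [0.5613, -0.076, 0.2294]
tool_rot: [0.724, 0.689, 0.0, 0.0]
ft_force: [1.5, 1.1, -0.3]
gripper_width: 0.0236
finger_force: 25.0
```

```bash
python3 chk.py
```

```text
scene hub 154 [0.2176 0.2199 0.2216 0.2228]
top hub 0 None
17.7 phi r Frad Ftan Fz [ 2.4151  0.0445 -0.2427  0.3749  0.2842] tcp [ 0.5608 -0.0767  0.2295]
```

carry_out(commands=[[-0.0028,-0.0034,0,0,0,0,1]])

```text
time: 17.8
tcp_pos: [0.5585, -0.0794, 0.2294]
tool_rot: [0.724, 0.689, 0.0, 0.0]
ft_force: [1.2, 1.7, -0.6]
gripper_width: 0.0233
finger_force: 25.0
```

```bash
python3 chk.py
```

```text
scene hub 148 [0.2177 0.2196 0.2214 0.2229]
top hub 0 None
18.0 phi r Frad Ftan Fz [2.515  0.0445 0.0385 0.5588 0.3152] tcp [ 0.558  -0.0801  0.2295]
```

carry_out(commands=[[-0.0024,-0.0037,0,0,0,0,1]])

```text
time: 18.1
tcp_pos: [0.556, -0.0831, 0.2294]
tool_rot: [0.724, 0.689, 0.0, -0.0]
ft_force: [0.5, 1.0, 0.3]
gripper_width: 0.0239
finger_force: 25.0
```

```bash
python3 chk.py
```

```text
scene hub 147 [0.2168 0.2192 0.221  0.2233]
top hub 0 None
18.3 phi r Frad Ftan Fz [ 2.6158  0.0445  0.2088  1.0027 -0.15  ] tcp [ 0.5556 -0.0839  0.2295]
```

carry_out(commands=[[-0.0021,-0.0039,0,0,0,0,1]])

```text
time: 18.4
tcp_pos: [0.5539, -0.087, 0.2294]
tool_rot: [0.724, 0.689, 0.0, -0.0]
ft_force: [0.2, 1.0, -0.6]
gripper_width: 0.0238
finger_force: 25.0
```

```bash
python3 chk.py
```

```text
scene hub 140 [0.2172 0.2194 0.2207 0.2222]
top hub 0 None
18.6 phi r Frad Ftan Fz [ 2.715   0.0445  0.1094  0.9342 -0.0142] tcp [ 0.5535 -0.0877  0.2295]
```

carry_out(commands=[[-0.0017,-0.0041,0,0,0,0,1]])

```text
time: 18.7
tcp_pos: [0.5521, -0.0911, 0.2294]
tool_rot: [0.724, 0.689, 0.0, -0.0]
ft_force: [-0.3, 2.0, -0.0]
gripper_width: 0.0233
finger_force: 25.0
```

```bash
python3 chk.py; python3 - <<'E'
from h import *
c=cam("scene"); P=cloud(c); B=np.array([.594,-.1063])
r=np.hypot(*(P[:,:2]-B).T)
print(np.histogram(P[r<.03][:,2],bins=np.arange(.17,.24,.0025)))
s=robot.read_state(); print(s["wrist_torque"],s["ft_force"])
E
```

```text
scene hub 136 [0.2143 0.2163 0.2179 0.2198]
top hub 0 None
18.9 phi r Frad Ftan Fz [ 2.8128  0.0446  0.2041  0.5939 -0.4245] tcp [ 0.5519 -0.0918  0.2294]
(array([ 8,  8, 10,  7,  4, 24, 54, 57, 28,  9,  0,  0,  1,  7,  6, 28, 50,
       39,  7,  1,  0,  0,  0,  0,  0,  0,  0]), array([0.17  , 0.1725, 0.175 , 0.1775, 0.18  , 0.1825, 0.185 , 0.1875,
       0.19  , 0.1925, 0.195 , 0.1975, 0.2   , 0.2025, 0.205 , 0.2075,
       0.21  , 0.2125, 0.215 , 0.2175, 0.22  , 0.2225, 0.225 , 0.2275,
       0.23  , 0.2325, 0.235 , 0.2375]))
[-0.50698382  0.23033748  0.0106679 ] [ 0.56200359 -1.50138318 -1.0104865 ]
```

```bash
python3 - <<'E'
import numpy as np, json
N=54; a=2.813-np.linspace(0,6.38,N+1); p=np.c_[.0445*np.cos(a),.0445*np.sin(a),-.006*np.linspace(0,1,N+1)]
q=np.round(p,4); d=np.round(np.diff(q,axis=0),4)
rows=[[float(v) for v in r]+[0,0,0,1] for r in d]
for i in range(0,N,9): print("%.2f"%a[min(i+9,N)],json.dumps(rows[i:i+9]))
E
```

```text
1.75 [[0.002, 0.0048, -0.0001, 0, 0, 0, 1], [0.0025, 0.0046, -0.0001, 0, 0, 0, 1], [0.0031, 0.0043, -0.0001, 0, 0, 0, 1], [0.0035, 0.0039, -0.0001, 0, 0, 0, 1], [0.004, 0.0034, -0.0002, 0, 0, 0, 1], [0.0044, 0.0029, -0.0001, 0, 0, 0, 1], [0.0047, 0.0024, -0.0001, 0, 0, 0, 1], [0.0049, 0.0019, -0.0001, 0, 0, 0, 1], [0.0051, 0.0012, -0.0001, 0, 0, 0, 1]]
0.69 [[0.0052, 0.0006, -0.0001, 0, 0, 0, 1], [0.0053, 0.0, -0.0001, 0, 0, 0, 1], [0.0052, -0.0006, -0.0001, 0, 0, 0, 1], [0.0051, -0.0012, -0.0001, 0, 0, 0, 1], [0.0049, -0.0018, -0.0002, 0, 0, 0, 1], [0.0047, -0.0024, -0.0001, 0, 0, 0, 1], [0.0044, -0.0029, -0.0001, 0, 0, 0, 1], [0.004, -0.0034, -0.0001, 0, 0, 0, 1], [0.0035, -0.0039, -0.0001, 0, 0, 0, 1]]
-0.38 [[0.0031, -0.0043, -0.0001, 0, 0, 0, 1], [0.0026, -0.0045, -0.0001, 0, 0, 0, 1], [0.002, -0.0049, -0.0001, 0, 0, 0, 1], [0.0014, -0.0051, -0.0001, 0, 0, 0, 1], [0.0008, -0.0052, -0.0002, 0, 0, 0, 1], [0.0002, -0.0052, -0.0001, 0, 0, 0, 1], [-0.0004, -0.0052, -0.0001, 0, 0, 0, 1], [-0.0011, -0.0052, -0.0001, 0, 0, 0, 1], [-0.0016, -0.005, -0.0001, 0, 0, 0, 1]]
-1.44 [[-0.0022, 
[... 384 characters left out ...]
-0.0001, 0, 0, 0, 1], [-0.0052, 0.0002, -0.0001, 0, 0, 0, 1], [-0.0052, 0.0009, -0.0001, 0, 0, 0, 1], [-0.005, 0.0015, -0.0001, 0, 0, 0, 1], [-0.0049, 0.002, -0.0002, 0, 0, 0, 1], [-0.0045, 0.0026, -0.0001, 0, 0, 0, 1], [-0.0043, 0.0032, -0.0001, 0, 0, 0, 1], [-0.0038, 0.0036, -0.0001, 0, 0, 0, 1], [-0.0033, 0.004, -0.0001, 0, 0, 0, 1]]
-3.57 [[-0.0029, 0.0044, -0.0001, 0, 0, 0, 1], [-0.0024, 0.0047, -0.0001, 0, 0, 0, 1], [-0.0017, 0.005, -0.0001, 0, 0, 0, 1], [-0.0012, 0.0051, -0.0001, 0, 0, 0, 1], [-0.0006, 0.0052, -0.0002, 0, 0, 0, 1], [0.0001, 0.0053, -0.0001, 0, 0, 0, 1], [0.0007, 0.0052, -0.0001, 0, 0, 0, 1], [0.0013, 0.0051, -0.0001, 0, 0, 0, 1], [0.0019, 0.0049, -0.0001, 0, 0, 0, 1]]
```

```bash
python3 chk.py
```

```text
scene hub 138 [0.2102 0.2126 0.2143 0.2161]
top hub 0 None
19.15 phi r Frad Ftan Fz [ 2.8057  0.0446  0.2981  1.3143 -0.5974] tcp [ 0.552  -0.0916  0.2295]
```

carry_out(commands=[[0.002,0.0048,-0.0001,0,0,0,1],[0.0025,0.0046,-0.0001,0,0,0,1],[0.0031,0.0043,-0.0001,0,0,0,1],[0.0035,0.0039,-0.0001,0,0,0,1],[0.004,0.0034,-0.0002,0,0,0,1],[0.0044,0.0029,-0.0001,0,0,0,1],[0.0047,0.0024,-0.0001,0,0,0,1],[0.0049,0.0019,-0.0001,0,0,0,1],[0.0051,0.0012,-0.0001,0,0,0,1]])

```text
time: 20.05
tcp_pos: [0.5866, -0.0619, 0.2284]
tool_rot: [0.725, 0.689, -0.0, -0.0]
ft_force: [-1.3, -0.0, -0.7]
gripper_width: 0.0237
finger_force: 25.0
```

```bash
python3 chk.py
```

```text
scene hub 158 [0.2086 0.2104 0.212  0.2137]
top hub 0 None
20.25 phi r Frad Ftan Fz [ 1.7291  0.0449 -0.205  -1.3626 -0.8617] tcp [ 0.5866 -0.0622  0.2285]
```

The bolt has dropped and is now engaging (hub 0.2196 → 0.2126 → 0.2104). Continue forward.

carry_out(commands=[[0.0052,0.0006,-0.0001,0,0,0,1],[0.0053,0.0,-0.0001,0,0,0,1],[0.0052,-0.0006,-0.0001,0,0,0,1],[0.0051,-0.0012,-0.0001,0,0,0,1],[0.0049,-0.0018,-0.0002,0,0,0,1],[0.0047,-0.0024,-0.0001,0,0,0,1],[0.0044,-0.0029,-0.0001,0,0,0,1],[0.004,-0.0034,-0.0001,0,0,0,1],[0.0035,-0.0039,-0.0001,0,0,0,1]])

```text
time: 21.15
tcp_pos: [0.6289, -0.078, 0.2274]
tool_rot: [0.725, 0.689, 0.0, -0.0]
ft_force: [-0.7, 0.5, -0.8]
gripper_width: 0.0235
finger_force: 25.0
```

carry_out(commands=[[0.0031,-0.0043,-0.0001,0,0,0,1],[0.0026,-0.0045,-0.0001,0,0,0,1],[0.002,-0.0049,-0.0001,0,0,0,1],[0.0014,-0.0051,-0.0001,0,0,0,1],[0.0008,-0.0052,-0.0002,0,0,0,1],[0.0002,-0.0052,-0.0001,0,0,0,1],[-0.0004,-0.0052,-0.0001,0,0,0,1],[-0.0011,-0.0052,-0.0001,0,0,0,1],[-0.0016,-0.005,-0.0001,0,0,0,1]])

```text
time: 22.05
tcp_pos: [0.6354, -0.1228, 0.2265]
tool_rot: [0.725, 0.689, 0.0, 0.0]
ft_force: [1.4, 1.4, -0.9]
gripper_width: 0.0233
finger_force: 25.0
```

```bash
python3 chk.py
```

```text
scene hub 0 None
top hub 0 None
22.25 phi r Frad Ftan Fz [-0.3927  0.0446  0.7252 -1.3309 -0.8049] tcp [ 0.6353 -0.1229  0.2265]
```

carry_out(commands=[[-0.0022,-0.0047,-0.0001,0,0,0,1],[-0.0028,-0.0045,-0.0001,0,0,0,1],[-0.0033,-0.0041,-0.0001,0,0,0,1],[-0.0037,-0.0037,-0.0001,0,0,0,1],[-0.0042,-0.0033,-0.0002,0,0,0,1],[-0.0045,-0.0027,-0.0001,0,0,0,1],[-0.0047,-0.0021,-0.0001,0,0,0,1],[-0.0051,-0.0016,-0.0001,0,0,0,1],[-0.0051,-0.001,-0.0001,0,0,0,1]])

```text
time: 23.15
tcp_pos: [0.5994, -0.1502, 0.2255]
tool_rot: [0.725, 0.689, -0.0, 0.0]
ft_force: [0.7, 0.1, -0.4]
gripper_width: 0.0239
finger_force: 25.0
```

```bash
python3 chk.py
```

```text
scene hub 1 [0.2092 0.2092 0.2092 0.2092]
top hub 144 [0.2058 0.2074 0.2087 0.2098]
23.35 phi r Frad Ftan Fz [-1.4552  0.0442  0.6132 -0.896  -0.3682] tcp [ 0.5995 -0.15    0.2254]
```

carry_out(commands=[[-0.0053,-0.0004,-0.0001,0,0,0,1],[-0.0052,0.0002,-0.0001,0,0,0,1],[-0.0052,0.0009,-0.0001,0,0,0,1],[-0.005,0.0015,-0.0001,0,0,0,1],[-0.0049,0.002,-0.0002,0,0,0,1],[-0.0045,0.0026,-0.0001,0,0,0,1],[-0.0043,0.0032,-0.0001,0,0,0,1],[-0.0038,0.0036,-0.0001,0,0,0,1],[-0.0033,0.004,-0.0001,0,0,0,1]])

```text
time: 24.25
tcp_pos: [0.558, -0.1321, 0.2245]
tool_rot: [0.725, 0.689, -0.0, -0.0]
ft_force: [0.6, -1.3, -0.3]
gripper_width: 0.0238
finger_force: 25.0
```

carry_out(commands=[[-0.0029,0.0044,-0.0001,0,0,0,1],[-0.0024,0.0047,-0.0001,0,0,0,1],[-0.0017,0.005,-0.0001,0,0,0,1],[-0.0012,0.0051,-0.0001,0,0,0,1],[-0.0006,0.0052,-0.0002,0,0,0,1],[0.0001,0.0053,-0.0001,0,0,0,1],[0.0007,0.0052,-0.0001,0,0,0,1],[0.0013,0.0051,-0.0001,0,0,0,1],[0.0019,0.0049,-0.0001,0,0,0,1],[0,0,0,0,0,0,1]])

```text
time: 25.25
tcp_pos: [0.554, -0.0865, 0.2234]
tool_rot: [0.724, 0.69, 0.0, -0.0]
ft_force: [0.7, 1.2, -0.6]
gripper_width: 0.0237
finger_force: 25.0
```

```bash
python3 chk.py; python3 - <<'E'
from h import *
c=cam("scene"); u,v=proj(c,[.594,-.08,.2]).astype(int)
cv2.imwrite("pics/end.png",cv2.resize(c["image"][v-60:v+60,u-80:u+80,::-1],None,fx=4,fy=4))
P=cloud(c); u0=np.array([.0506,.9987]);o=np.array([.6016,.0345])
yy=(P[:,:2]-o)@u0; xx=(P[:,:2]-o)@np.array([u0[1],-u0[0]])
m=(abs(xx)<.018)&(P[:,2]>.186)&(P[:,2]<.196)&(yy>-.06)&(yy<.06)
print("block top",m.sum(),xx[m].mean(),yy[m].mean(),P[m,2].mean())
E
```

```text
scene hub 137 [0.2027 0.2043 0.206  0.2071]
top hub 0 None
25.45 phi r Frad Ftan Fz [ 2.698   0.0445 -0.2473 -1.494  -0.7408] tcp [ 0.5537 -0.0875  0.2235]
block top 84 0.00056947307057091 -0.020491613893030933 0.19111950981196435
```

View pics/end.png

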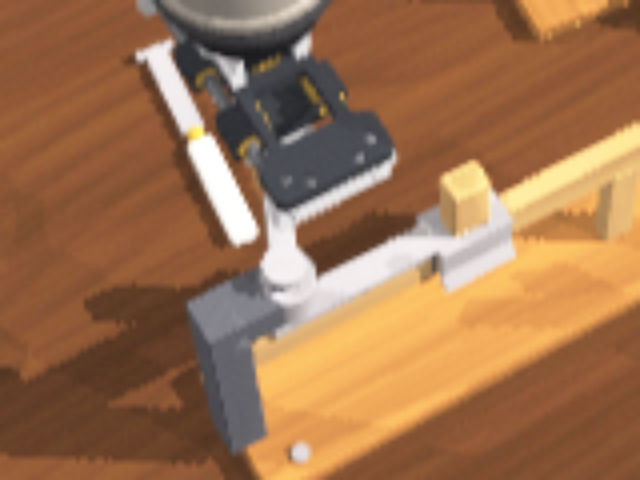

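The hub has sunk close to the boss at (287,270), the tongue runs under it, and the carrier sits at the marks with its block at (465,195). The scraper is where it was. Hold briefly, then hand in.

carry_out(commands=[[0,0,0,0,0,0,1],[0,0,0,0,0,0,1],[0,0,0,0,0,0,1],[0,0,0,0,0,0,1]])

```text
time: 25.9
tcp_pos: [0.5535, -0.0876, 0.2235]
tool_rot: [0.725, 0.689, -0.0, -0.0]
ft_force: [-0.2, 1.6, -1.8]
gripper_width: 0.0234
finger_force: 25.0
```

```bash
python3 -c "
from rig import robot
print(robot.hand_in())"
```

```text
the job is handed in; nothing more can be done
None
```

Job handed in at about 26 s: the carrier hangs released at the marks with its tongue under the bolt, the bolt dropped into the thread after about 4.4 rad backward (past the stated 4 rad) and went one full turn forward, sinking about 15 mm in all, and the handle is still gripped; no verdict came back.

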